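Roll a bar onto the scribed line and clamp it for sawing

ROBOT

A 6-joint arm with a two-finger parallel gripper is mounted at the origin on a cart in front of the work surface, level with it; the furniture and walls round the work are solid. World frame = base frame: x ahead of the robot, y to its left, z up, the work surface at z = 0. Lengths are in mm, angles in rad, forces in N, time in s.
With the tool pointing down it reaches from about 300 to 775 mm from the base axis. Payload 14.6 kg.
Tool frame: the origin (TCP) lies at the very end of the fingers, on their centre line; the grasp point (between the pads) lies 19 mm behind it; z points along the fingers, y is the line along which they close (so a half turn about z gives the same grasp; the last joint's range is limited). The gripper opens to 94 mm and grips with 3 to 60 N. Pads are 16 mm wide; open, the fingers measure 119 mm over their backs; the gripper's body (75 mm by 177 mm) begins 78 mm behind the grasp point.
Start: joints at [1.034, 0.3, 1.521, -0, 1.321, -0.067], TCP at [248.985, 490.404, 205.446] pointing down, gripper open.
Joint ranges: [-3.03, 3.03], [-0.79, 2.21], [0.23, 2.52], [-1.04, 4.18], [0, 3.07], [-2.55, 2.55]. Speed limits (rad/s): [2.22, 2.22, 2.57, 3.14, 3.14, 3.14].

INTERFACE

Orientations are given as [roll, pitch, yaw] about the fixed x, y, z axes, in that order (R = Rz(yaw) Ry(pitch) Rx(roll)).
In Python, from cell import manip, camera, get_calibration gives the robot as it stands. The module is installed in compiled form; this text tells all that it offers.
- The arm moves only by the tool jog_arm, never from a script. Its argument "plan" is one flat list of numbers, 6 for each row, row after row: the shift along the world's x, y, z in m, then the turn, a rotation vector about the world's x, y, z in degrees. A call has 1 to 20 rows; each row is the pose to reach, as a shift and turn from the pose commanded when the call began; what a row does not reach only later rows make up. A row lasts 1/10 s, in which the tool goes at most 50 mm and 8.59 degrees, less where a joint would pass 70% of its speed; a pose out of reach is approached as far as the arm can. A call with a gripper value outside its range is refused whole. "claw" is the finger opening in m, from 0 to 0.094, set as the call begins (left out, the last holds). The fingers move at their own pace and stop on an object; "force" is the grip in N (left out, the last holds). Time passes only in rows, so rows that repeat a pose let the fingers close. It gives the time, the measured TCP pose, the force, the opening and the grip force at its end, in the units of the state.
- manip.read_state(): the state, without advancing time (a new reading comes with each control period).
- camera(name): name is "side" or "top" or "wrist"; returns (picture, depth): 480x640x3 uint8, red, green, blue; 480x640 float32, mm along the optical axis (not along the pixel's ray), 0 where there is no reading.
- get_calibration(name): a dict with "fx", "fy", "cx", "cy" (pixels), "k1" (the pictures are not rectified: a ray, as slopes to the right and down, at radius r is drawn at 1 + k1 r^2 times it, then the intrinsics apply), "origin" and "attitude" of the camera in the world. Camera axes: x right, y down, z forward; pixel columns grow to the right and rows downward; lengths in mm; the calibration is good to about 2 mm. A picture is of the moment at which its call begins: read the wrist's pose just before it. get_calibration takes no time and is no camera call; for the wrist camera it gives the pose at the moment of the call.
- manip.sign_off(): hands the job in; it is judged then, once.
The state is a dict: "clock": time; "joints": joint angles; "qd": joint speeds; "effort": joint torques, N m; "eef_pos": TCP position; "eef_rot": TCP orientation; "wrist_force": force on the tool from outside, world axes, zero at the start; "moment": the same for the moment, N m; "finger_gap": finger opening in mm; "finger_force": force on a finger pad.
Only numpy, scipy, OpenCV 4.12 (cv2) and the standard library are available. Lean on these libraries where they do the work, as an engineer would, in place of code of your own. Each camera call takes 0.05 s, during which the arm holds its last target. There are 200 camera calls.

TASK

Get the short brass bar ready for sawing without picking it up: push its top sideways with the fingertips to roll it across the jig plate until it lies along the scribed line, then push its near end to slide it along the line until it butts against the end stop. Then push the open clamp arm over and press it down until its vee saddle sits fully on the bar, and leave the things around the jig where they are.

Things in the scene. Friction and masses are not known exactly. Their poses are not given: they have to be found in the camera images.
- jig: Sawing jig fixed to the worktop: aluminium plate 12 mm thick (top at z = 0.012 m), reaching in its own frame from x = -0.078 to 0.072 and y = -0.068 to 0.112 m. Origin: underside of the plate, straight below point line_mid. Its x axis runs along the scribed line, away from the robot (turned at most 0.25 rad).
- line_mid (a point): Point on the scribed line, on the plate top, opposite the middle of the clamp saddle (jig x = 0, y = 0). The line is dark, 1.2 mm wide, and runs along the jig's x axis from x = -0.075 to 0.045 m. The clamp hinge stands on the line's -y side; the bar starts on the free part of the plate at jig y = 0.05 to 0.08 m.
- stop_face (a point): Centre of the flat nose (15 mm across) of the end stop's thumb screw, at jig x = 0.050, y = 0, 11 mm above the plate top, facing the jig's -x. Behind it is a steel bracket 34 mm wide and 26 mm high. When the bar butts here its centre is at jig x = 0. The bar slides endwise on the plate at 2 to 3 N.
- bar: Loose solid brass bar, 22 mm across, 100 mm long, 0.25 to 0.4 kg; origin at its centre, on its axis; x axis along its length. Lying on the plate its axis is at z = 0.023, its top at 0.034 m. Starts within 0.06 rad of the line's direction, centre at jig x = -0.022 to -0.008. Fingertips stroking its top roll it half as far as they move; pushed high from behind it jams; let go, it stops at once.
- clamp_hinge (a point): Middle of the clamp's hinge axis, at jig x = 0, y = -0.045, 27 mm above the plate top (z = 0.039 m); the axis is parallel to the jig's x. The hinge cheeks reach x = +-0.036 and 33 mm above the plate.
- clamp_tab (a point): On the outer face of the rolled thumb end of the clamp arm, 92 mm from the hinge axis, 10 mm to the arm's outer side (on top when closed). Pressing here with 5 to 10 N seats the saddle. The arm is a steel strap 50 mm wide (along jig x), 5 mm thick, its outer face 6.5 mm from the plane through the hinge axis; it ends 97 mm from the axis.
- clamp (a joint): Angle of the clamp arm (rad): 0 level with the saddle seated on the bar, pi/2 upright, to 1.95 leaning back toward jig -y; starts at 1.55 to 1.9. The stiff hinge stays where left (about 2 N at the thumb end moves it). Under the arm, 45 mm from the hinge, a slippery nylon vee, 44 mm long, 26 mm wide at the mouth, draws a bar a few mm off onto the line; a bar farther off holds the arm up.
- scriber: Bystander: steel scriber, 7x140x7 mm, lying on the worktop to the left of the jig (jig +y); origin at the middle of its underside.
- loupe: Bystander: folding loupe, 25x55x12 mm, on the worktop to the left of the jig (jig +y); origin at the middle of its underside.
- block: Bystander: small brass block, 30x50x20 mm, on the worktop beyond the hinge side of the plate; origin at the middle of its underside.
- spool: Bystander: spool of solder, 38 mm across, 28 mm high, on the worktop beyond the hinge side of the plate; origin at the middle of its underside.

How it is judged:
By the outcome, as a careful person would: the job done as asked, in the order asked, and still so for the second after the job is handed in, with the robot touching nothing.
It also fails if it takes over 72 s, if anything falls off the work surface, if the arm or the gripper's body presses on something with over 40 N, if the wrist force passes 120 N, or if a joint passes its speed limit or range.

## Working session

There is one attempt and no reset: what is moved stays moved. The work goes in short steps, Python scripts to look and compute and a tool call to move; the robot and the scene stay as the last step left them, time stands still between calls to the robot, and variables do not carry over. Pictures are saved under pics/ and viewed, at most 10 in all, crops included, and the job is handed in when it is done.

Besides the shell and the picture viewer there is one more tool, called by a JSON object that holds its "fn" and its "kwargs", one argument or row to a line. jog_arm: Moves the arm, as the interface text tells. Its arguments: {"type":"object","properties":{"plan":{"type":"array"},"claw":{"type":"number"},"force":{"type":"number"}},"required":["plan"]}

```bash
mkdir -p pics
cat > h.py <<'E'
import numpy as np, cv2
from cell import manip, camera, get_calibration
from scipy.spatial.transform import Rotation as R
def att(c):
    a=np.array(c["attitude"],float)
    if a.shape==(3,3): return a
    return R.from_euler('xyz',a).as_matrix() if a.size==3 else R.from_quat(a).as_matrix()
def ray(c,u,v):
    p=np.array([(u-c["cx"])/c["fx"],(v-c["cy"])/c["fy"]]);q=p.copy()
    for _ in range(10): q=p/(1+c["k1"]*(q@q))
    return att(c)@np.array([q[0],q[1],1.])
def onz(c,u,v,z):
    d=ray(c,u,v);o=np.array(c["origin"],float);return o+d*(z-o[2])/d[2]
def at(c,dep,u,v):
    return np.array(c["origin"],float)+ray(c,u,v)*dep[int(v),int(u)]
def save(n,im): cv2.imwrite('pics/'+n,im[:,:,::-1])
E
python3 - <<'E'
from h import *
for n in ("top","side"):
    c=get_calibration(n);print(n,c)
    im,d=camera(n);save(n+'1.png',im);np.save(n+'1.npy',d)
print(manip.read_state())
E
```

```text
top {'fx': 567.2679369823322, 'fy': 567.2679369823322, 'cx': 316.54886071756124, 'cy': 247.2905971066024, 'k1': -0.01248096031738163, 'origin': array([ 442.42406371, -237.69135759, 1031.60360636]), 'attitude': array([-3.066465  ,  0.01073324, -1.5999793 ])}
side {'fx': 558.0137185657454, 'fy': 558.0137185657454, 'cx': 321.7978811075536, 'cy': 235.44225000621955, 'k1': -0.06448870459090418, 'origin': array([309.97795052, 546.24063435, 613.71165811]), 'attitude': array([-2.17243162, -0.00308003, -2.88951786])}
{'clock': 0.1, 'joints': array([ 1.03441046e+00,  3.00418120e-01,  1.52149073e+00, -1.28004086e-05,
        1.32070210e+00, -6.65692020e-02]), 'qd': array([ 3.68808128e-04, -1.97573907e-03, -1.80047578e-03,  1.71616144e-05,
        8.27946474e-04, -1.80952914e-04]), 'effort': array([ 7.98927977e-04, -5.32636714e+01, -3.53284335e+01,  7.09232013e-02,
        2.34601140e-02, -6.23738083e-05]), 'eef_pos': array([248.87277219, 490.21911399, 204.95361295]), 'eef_rot': array([-3.14057579e+00, -5.53652235e-05,  2.67177914e+00]), 'wrist_force': array([ 0.34638425, -0.91457572, -0.87172705]), 'moment': array([-0.02095935, -0.00826403,  0.01341835]), 'finger_force': 0.0, 'finger_gap': 93.98812012189771}
```

View pics/top1.png

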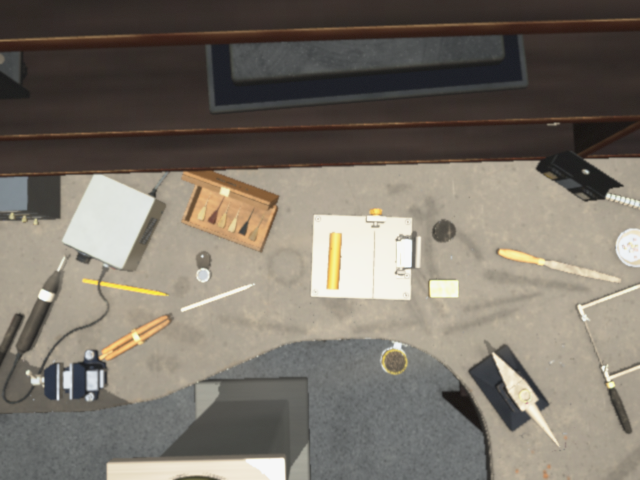

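View pics/side1.png

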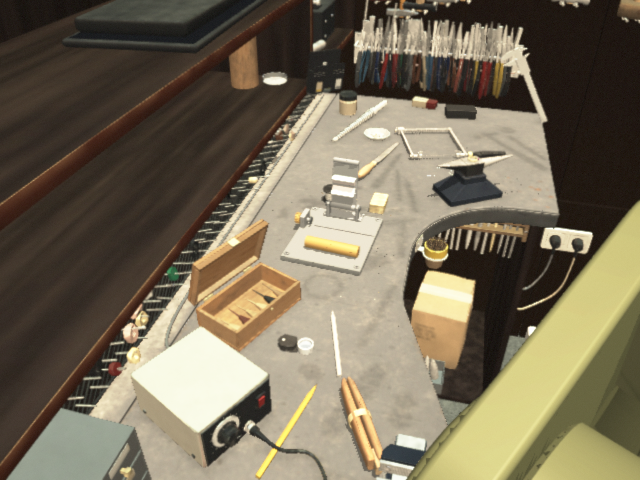

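The top picture shows the plate with corners near (313,215), (411,217), (411,300) and (311,297). The scribed line is at column ~374, the bar at about (334,261), the stop at (376,213) and the upright clamp at about (405,253). The side picture shows the clamp arm about upright with the bystanders clear of it. I'll zoom in on the top view for measuring.

Run:
```python
from h import *
im=cv2.imread('pics/top1.png');c=get_calibration('top');d=np.load('top1.npy')
x0,y0=300,200
cr=cv2.resize(im[y0:y0+110,x0:x0+130],None,fx=5,fy=5,interpolation=cv2.INTER_CUBIC);cv2.imwrite('pics/topc.png',cr)
for n,u,v,z in [('c1',313,215,12),('c2',411,217,12),('c3',411,300,12),('c4',311,297,12),('lineN',373.5,298,12),('lineF',375,225,12)]:
    print(n,onz(c,u,v,z).round(1))
# bar segmentation
hsv=cv2.cvtColor(im,cv2.COLOR_BGR2HSV)
m=cv2.inRange(hsv,(10,120,100),(30,255,255));m[:,:320]=0;m[:,355:]=0;m[:225]=0;m[300:]=0
ys,xs=np.nonzero(m);print(xs.min(),xs.max(),ys.min(),ys.max());print(cv2.minAreaRect(np.c_[xs,ys].astype(np.float32)))
for n,u,v in [('bar',334,261),('arm',405,253),('armb',416,252)]: print(n,at(c,d,u,v).round(1))
```

```text
c1 [ 578.3 -224.3   12. ]
c2 [ 569.2 -401.2   12. ]
c3 [ 419.9 -395.    12. ]
c4 [ 430.5 -216.5   12. ]
lineN [ 425.5 -328.2   12. ]
lineF [ 556.7 -335.7   12. ]
327 340 234 288
((333.92413330078125, 260.7896728515625), (10.981019973754883, 54.2004280090332), 3.3664605617523193)
bar [ 492.5 -259.1   36.9]
arm [ 498.8 -374.2  103.9]
armb [ 498.2 -387.5  132.2]
```

View pics/topc.png

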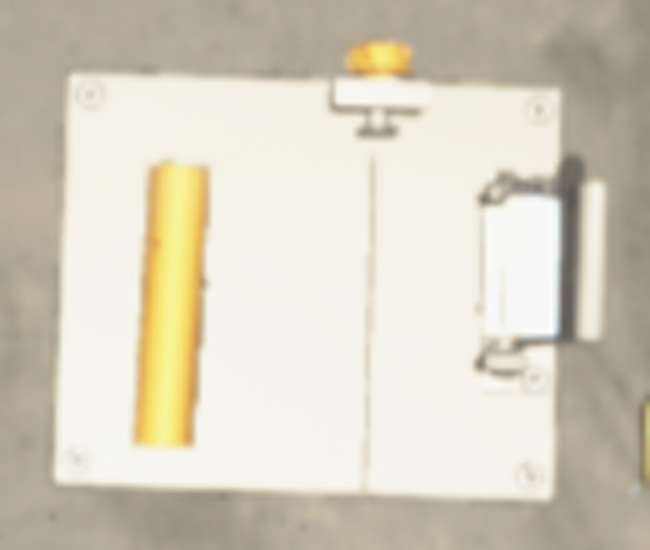

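The crop gives corners at (313.8,214.6), (412,217.8), (410.4,299.6) and (310.8,296.6). The line runs from (374.6,231.4) to (373,298), and the bar top from (335.8,233) to (332.6,289). Next I fit the jig frame to these.

```bash
cat >> h.py <<'E'
def fit(J,W):
    J,W=np.array(J,float)[:,:2],np.array(W,float)[:,:2]
    a=J-J.mean(0);b=W-W.mean(0);t=np.arctan2((a[:,0]*b[:,1]-a[:,1]*b[:,0]).sum(),(a*b).sum())
    r=np.array([[np.cos(t),-np.sin(t)],[np.sin(t),np.cos(t)]]);o=W.mean(0)-r@J.mean(0)
    return t,o,(J@r.T+o-W)
E
python3 - <<'E'
from h import *
c=get_calibration('top');d=np.load('top1.npy')
J=[(72,112),(72,-68),(-78,-68),(-78,112),(45,0),(-75,0)]
P=[(313.8,214.6),(412,217.8),(410.4,299.6),(310.8,296.6),(374.6,231.4),(373,298)]
W=[onz(c,u,v,12) for u,v in P]
t,o,res=fit(J,W);print(t,o,res.round(1))
r=np.array([[np.cos(t),-np.sin(t)],[np.sin(t),np.cos(t)]])
for u,v in [(335.8,233),(332.6,289)]:
    p=onz(c,u,v,34);print('bar end',p.round(1),(r.T@(p[:2]-o)).round(1))
for u,v in [(405,253),(417,246),(419,252),(416,260)]:
    p=at(c,d,u,v);print('arm',p.round(1),(r.T@(p[:2]-o)).round(1))
E
```

```text
-0.062330583264341065 [ 500.92675149 -331.84912822] [[ 0.8  1.2]
 [ 0.8 -1.2]
 [-1.8 -0.9]
 [-1.2  0.9]
 [ 0.8 -0.1]
 [ 0.6  0.1]]
bar end [ 542.1 -263.9   34. ] [36.8 70.4]
bar end [ 443.6 -255.2   34. ] [-62.  73.]
arm [ 498.8 -374.2  103.9] [  0.5 -42.4]
arm [ 507.3 -388.7  136.9] [  9.9 -56.4]
arm [ 497.8 -391.8  135.1] [  0.6 -60. ]
arm [ 485.3 -386.3  136.2] [-12.2 -55.4]
```

{"fn": "jog_arm", "kwargs": {
  "plan": [0,0,0.04,0,0,0,0.2,-0.75,0.04,0,0,-66,0.2,-0.75,0.04,0,0,-66,0.2,-0.75,0.04,0,0,-66,0.2,-0.75,0.04,0,0,-66,0.2,-0.75,0.04,0,0,-66,0.2,-0.75,0.04,0,0,-66,0.2,-0.75,0.04,0,0,-66,0.2,-0.75,0.04,0,0,-66,0.2,-0.75,0.04,0,0,-66,0.2,-0.75,0.04,0,0,-66,0.2,-0.75,0.04,0,0,-66,0.2,-0.75,0.04,0,0,-66,0.2,-0.75,0.04,0,0,-66,0.2,-0.75,0.04,0,0,-66,0.2,-0.75,0.04,0,0,-66,0.2,-0.75,0.04,0,0,-66,0.2,-0.75,0.04,0,0,-66,0.2,-0.75,0.04,0,0,-66,0.2,-0.75,0.04,0,0,-66],
  "claw": 0.06
}}

```text
clock: 2.1
eef_pos: [448.9, -258.7, 245.5]
eef_rot: [-3.141, -0.0, 1.521]
wrist_force: [1.1, 0.5, 0.5]
finger_gap: 59.9
finger_force: 0.0
```

Run:
```python
from h import *
c=get_calibration('wrist');im,d=camera('wrist');save('w1.png',im);np.save('w1.npy',d)
print(c)
```

```text
{'fx': 333.89979189886054, 'fy': 333.89979189886054, 'cx': 317.6988852861527, 'cy': 240.27623059108265, 'k1': -0.04428129586712446, 'origin': array([ 453.92739767, -187.44896131,  424.64892339]), 'attitude': array([ 2.89054230e+00,  7.71634614e-04, -5.02544732e-02])}
```

View pics/w1.png

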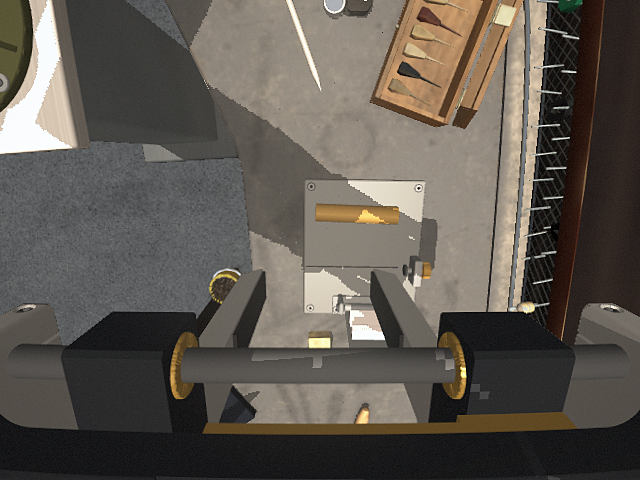

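The wrist picture shows the plate corners at (304,181), (425,181) and (303,313). The bar runs from (315,213) to (399,215) and the scribed line along row ~267. The fingers hang on the clamp side, and the camera is on the +y side.

Run:
```python
from h import *
c=get_calibration('wrist');im=cv2.imread('pics/w1.png')
J=[(72,112),(-78,-68),(-78,112),(-75,0)]
P=[(425,181),(303,313),(304.5,181),(305,267)]
t,o,res=fit(J,[onz(c,u,v,12) for u,v in P]);print(t,o,res.round(1))
hsv=cv2.cvtColor(im,cv2.COLOR_BGR2HSV);m=cv2.inRange(hsv,(8,110,60),(32,255,255));k=np.zeros_like(m);k[195:235,306:410]=m[195:235,306:410]
ys,xs=np.nonzero(k);b=cv2.boxPoints(cv2.minAreaRect(np.c_[xs,ys].astype(np.float32)));print(b)
for T,O in((t,o),(-0.0623,np.array([500.9,-331.8]))):
  r=np.array([[np.cos(T),-np.sin(T)],[np.sin(T),np.cos(T)]])
  for q in b:
    p=onz(c,*q,23)[:2];print(p.round(1),(r.T@(p-O)).round(1))
```

```text
-0.0629539189945795 [ 505.57701797 -332.5211016 ] [[ 0.7 -0.6]
 [-0.  -1.7]
 [-1.3  1.8]
 [ 0.6  0.5]]
[[315.33548 220.61342]
 [316.03036 203.24123]
 [398.57828 206.54314]
 [397.8834  223.91533]]
[ 446.9 -265.4] [-62.7  63.3]
[ 448.9 -244.1] [-62.1  84.7]
[ 548.8 -253. ] [38.1 82.1]
[ 548.1 -274.5] [38.8 60.6]
[ 446.9 -265.4] [-58.   62.9]
[ 448.9 -244.1] [-57.4  84.3]
[ 548.8 -253. ] [42.9 81.6]
[ 548.1 -274.5] [43.6 60.1]
```

{"fn": "jog_arm", "kwargs": {
  "plan": [0.047,0.004,-0.05,0,0,-2.2,0.047,0.004,-0.1,0,0,-2.2,0.047,0.004,-0.15,0,0,-2.2,0.047,0.004,-0.19,0,0,-2.2,0.047,0.004,-0.205,0,0,-2.2,0.047,0.004,-0.205,0,0,-2.2,0.047,0.004,-0.205,0,0,-2.2,0.047,0.004,-0.205,0,0,-2.2]
}}

```text
clock: 2.95
eef_pos: [497.0, -255.8, 42.5]
eef_rot: [3.139, 0.001, 1.482]
wrist_force: [0.8, 0.2, -0.9]
finger_gap: 59.9
finger_force: 0.0
```

{"fn": "jog_arm", "kwargs": {
  "plan": [0,0,-0.002,0,0,0,0,0,-0.004,0,0,0,0,0,-0.005,0,0,0,0,0,-0.006,0,0,0,0,0,-0.006,0,0,0]
}}

```text
clock: 3.45
eef_pos: [495.9, -255.6, 34.3]
eef_rot: [-3.141, -0.0, 1.481]
wrist_force: [-0.6, -0.6, 1.1]
finger_gap: 60.1
finger_force: 0.0
```

{"fn": "jog_arm", "kwargs": {
  "plan": [0,0,-0.001,0,0,0,0,0,-0.002,0,0,0,0,0,-0.002,0,0,0]
}}

```text
clock: 3.75
eef_pos: [496.2, -256.1, 33.8]
eef_rot: [3.141, 0.001, 1.482]
wrist_force: [-6.8, 0.2, 16.0]
finger_gap: 60.2
finger_force: 7.8
```

{"fn": "jog_arm", "kwargs": {
  "plan": [0,0,0.001,0,0,0,0,-0.002,0.001,0,0,0,0,-0.004,0.001,0,0,0,0,-0.006,0.001,0,0,0,-0.001,-0.008,0.001,0,0,0,-0.001,-0.01,0.001,0,0,0,-0.001,-0.012,0.001,0,0,0,-0.001,-0.014,0.001,0,0,0,-0.001,-0.016,0.001,0,0,0,-0.001,-0.018,0.001,0,0,0.2,-0.001,-0.02,0.001,0,0,0.3,-0.001,-0.02,0.001,0,0,0.3]
}}

```text
clock: 4.95
eef_pos: [494.6, -276.0, 33.9]
eef_rot: [-3.141, 0.0, 1.487]
wrist_force: [-6.2, -0.2, 10.0]
finger_gap: 60.2
finger_force: 4.7
```

```bash
cat >> h.py <<'E'
T,O=-0.0626,np.array([503.,-332.2])
RJ=np.array([[np.cos(T),-np.sin(T)],[np.sin(T),np.cos(T)]])
def bar(name='wrist',ylim=(-30,95)):
    c=get_calibration(name);im,d=camera(name)
    hsv=cv2.cvtColor(im,cv2.COLOR_RGB2HSV);m=cv2.inRange(hsv,(8,110,60),(32,255,255))
    ys,xs=np.nonzero(m)
    Q=[]
    for x,y in zip(xs,ys):
        p=RJ.T@(onz(c,x,y,30 if name=='top' else 26)[:2]-O)
        if -85<p[0]<48 and ylim[0]<p[1]<ylim[1]: Q.append(p)
    Q=np.array(Q,np.float32)
    b=cv2.boxPoints(cv2.minAreaRect(Q));print(name,'n',len(Q),'jig corners',b.round(1).tolist(),'mean',b.mean(0).round(1))
    return im
E
python3 - <<'E'
from h import *
save('w2.png',bar('wrist'));save('t2.png',bar('top'));bar('side')
E
```

```text
wrist n 5458 jig corners [[-62.79999923706055, 53.599998474121094], [40.79999923706055, 51.400001525878906], [41.20000076293945, 73.19999694824219], [-62.29999923706055, 75.4000015258789]] mean [-10.8  63.4]Traceback (most recent call last):
  File "<stdin>", line 2, in <module>
  File "h.py", line 33, in bar
    b=cv2.boxPoints(cv2.minAreaRect(Q));print(name,'n',len(Q),'jig corners',b.round(1).tolist(),'mean',b.mean(0).round(1))
                    ~~~~~~~~~~~~~~~^^^
cv2.error: OpenCV(4.12.0) /io/opencv/modules/imgproc/src/convhull.cpp:143: error: (-215:Assertion failed) total >= 0 && (depth == CV_32F || depth == CV_32S) in function 'convexHull'
```

{"fn": "jog_arm", "kwargs": {
  "plan": [0,0,0.006,0,0,0,0.001,0.0125,0.006,0,0,0,0.001,0.0125,0.004,0,0,0,0.001,0.0125,0,0,0,0,0.001,0.0125,0,0,0,0,0.001,0.01,0,0,0,0,0.001,0.0075,0,0,0,0,0,0.005,0,0,0,0.1,0,0.0025,0,0,0,0.1,0,0,0,0,0,0.1,0,-0.0025,0,0,0,0.2,0,-0.005,0,0,0,0.2,-0.001,-0.0075,0,0,0,0.2,-0.001,-0.01,0,0,0,0.3,-0.001,-0.0125,0,0,0,0.3,-0.001,-0.0125,0,0,0,0.3]
}}

```text
clock: 6.65
eef_pos: [494.1, -288.7, 33.9]
eef_rot: [3.141, 0.001, 1.492]
wrist_force: [-3.8, -0.3, 10.4]
finger_gap: 60.2
finger_force: 5.1
```

{"fn": "jog_arm", "kwargs": {
  "plan": [0,0,0.006,0,0,0,0.001,0.0125,0.006,0,0,0,0.001,0.0125,0.004,0,0,0,0.001,0.0125,0,0,0,0,0.001,0.0125,0,0,0,0,0.001,0.01,0,0,0,0,0.001,0.0075,0,0,0,0,0,0.005,0,0,0,0.1,0,0.0025,0,0,0,0.1,0,0,0,0,0,0.1,0,-0.0025,0,0,0,0.2,0,-0.005,0,0,0,0.2,-0.001,-0.0075,0,0,0,0.2,-0.001,-0.01,0,0,0,0.3,-0.001,-0.0125,0,0,0,0.3,-0.001,-0.0125,0,0,0,0.3]
}}

```text
clock: 8.25
eef_pos: [493.0, -301.2, 33.9]
eef_rot: [3.141, 0.001, 1.497]
wrist_force: [-3.9, 0.7, 11.3]
finger_gap: 59.8
finger_force: 5.4
```

Run:
```python
from h import *
save('w3.png',bar('wrist'))
```

```text
wrist n 5404 jig corners [[-63.599998474121094, 27.399999618530273], [40.0, 24.600000381469727], [40.599998474121094, 47.0], [-63.0, 49.79999923706055]] mean [-11.5  37.2]
```

{"fn": "jog_arm", "kwargs": {
  "plan": [0,0,0.006,0,0,0,0.001,0.0125,0.006,0,0,-0.6,0.001,0.0125,0.004,0,0,-0.6,0.001,0.0125,0,0,0,-0.6,0.001,0.0125,0,0,0,-0.6,0.001,0.01,0,0,0,-0.5,0.001,0.0075,0,0,0,-0.4,0,0.005,0,0,0,-0.3,0,0.0025,0,0,0,-0.1,0,0,0,0,0,0,0,-0.0025,0,0,0,0.2,0,-0.005,0,0,0,0.3,-0.001,-0.0075,0,0,0,0.4,-0.001,-0.01,0,0,0,0.6,-0.001,-0.0125,0,0,0,0.7,-0.001,-0.0125,0,0,0,0.7]
}}

```text
clock: 9.9
eef_pos: [492.2, -313.7, 33.9]
eef_rot: [3.141, 0.001, 1.509]
wrist_force: [-3.5, -0.4, 10.3]
finger_gap: 59.8
finger_force: 5.1
```

{"fn": "jog_arm", "kwargs": {
  "plan": [0,0,0.006,0,0,0,0.001,0.0125,0.006,0,0,-1,0.001,0.0125,0.004,0,0,-1,0.001,0.0125,0,0,0,-1,0.001,0.0125,0,0,0,-1,0.001,0.01,0,0,0,-0.8,0.001,0.0075,0,0,0,-0.7,0,0.005,0,0,0,-0.5,0,0.0025,0,0,0,-0.3,0,0,0,0,0,-0.1,0,-0.0025,0,0,0,0,0,-0.005,0,0,0,0.1,-0.001,-0.0075,0,0,0,0.2,-0.001,-0.01,0,0,0,0.4,-0.001,-0.0125,0,0,0,0.4,-0.001,-0.0125,0,0,0,0.4]
}}

```text
clock: 11.5
eef_pos: [491.3, -326.7, 34.0]
eef_rot: [3.14, 0.001, 1.516]
wrist_force: [-1.3, 0.1, 9.0]
finger_gap: 60.1
finger_force: 4.4
```

Run:
```python
from h import *
im=bar('wrist');save('w4.png',im)
J=get_calibration('wrist')
```

```text
wrist n 5268 jig corners [[-63.70000076293945, 0.0], [40.20000076293945, -0.5], [40.29999923706055, 21.600000381469727], [-63.599998474121094, 22.200000762939453]] mean [-11.7  10.8]
```

View pics/w4.png

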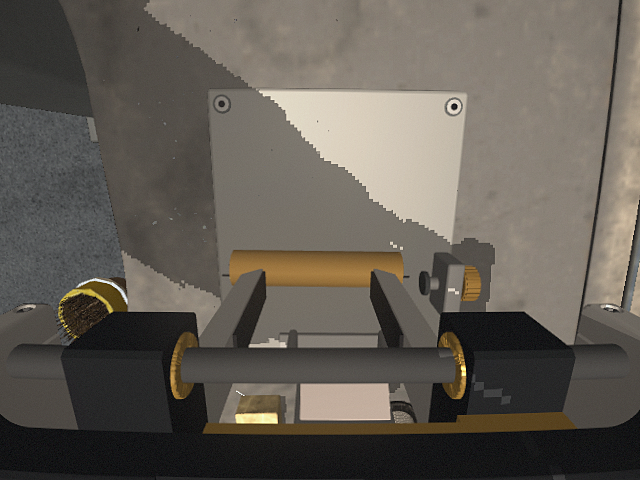

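The wrist picture shows the bar at rows 251–286, columns 230–403. The scribed line shows at both ends, near (226,274) and (406,275), and the stop nose is at (424,285). I'll compute the remaining offset relative to the line.

Run:
```python
from h import *
c=get_calibration('wrist');im=cv2.imread('pics/w4.png')
hsv=cv2.cvtColor(im,cv2.COLOR_BGR2HSV);m=cv2.inRange(hsv,(8,110,60),(32,255,255))
J=lambda u,v,z:(RJ.T@(onz(c,u,v,z)[:2]-O)).round(1)
g=cv2.cvtColor(im,cv2.COLOR_BGR2GRAY).astype(int)
for u in(225,227,405,407):
    v=265+g[265:285,u].argmin();print('line',u,v,g[v-2:v+3,u],J(u,v,12))
for u in(236,290,340,395):
    vs=np.nonzero(m[240:300,u])[0]+240;print('bar',u,vs.min(),vs.max(),J(u,(vs.min()+vs.max())/2,23))
print('nose left',J(419,283,23),'bar far',J(403,268,23),'plate',J(210,92,12),J(467,95,12))
```

```text
line 225 275 [107  78  44  87 114] [-70.1   1.2]
line 227 275 [104  77  38  86 116] [-68.8   1.2]
line 405 276 [112 101  31  58 106] [45.4  1.4]
line 407 276 [116 102  29  55 101] [46.6  1.4]
bar 236 250 280 [-59.9  11.8]
bar 290 251 285 [-27.4  10.2]
bar 340 251 286 [ 2.7 10.1]
bar 395 252 274 [35.6 13.8]
nose left [51.2  1. ] bar far [40.7 10.6] plate [-72.4 110.7] [ 73.3 110.6]
```

{"fn": "jog_arm", "kwargs": {
  "plan": [0,0,0.006,0,0,0,0.001,0.0105,0.006,0,0,-0.3,0.001,0.0105,0.004,0,0,-0.3,0.001,0.0105,0,0,0,-0.3,0.001,0.0105,0,0,0,-0.3,0.001,0.008,0,0,0,-0.2,0.001,0.0055,0,0,0,-0.1,0,0.003,0,0,0,0,0,0.0005,0,0,0,0,0,-0.002,0,0,0,0,0,-0.0045,0,0,0,0,0,-0.007,0,0,0,0.1,0,-0.0075,0,0,0,0.1,0,-0.0075,0,0,0,0.1,0,-0.0075,0.02,0,0,0.1,-0.01,-0.0075,0.06,0,0,0.1,-0.05,-0.0075,0.06,0,0,0.1,-0.078,-0.001,0.06,0,0,0.1,-0.078,-0.001,0.06,0,0,0.1,-0.078,-0.001,0.06,0,0,0.1]
}}

```text
clock: 13.55
eef_pos: [413.0, -326.8, 93.4]
eef_rot: [3.141, 0.0, 1.518]
wrist_force: [0.4, -0.5, -0.0]
finger_gap: 60.2
finger_force: 0.0
```

{"fn": "jog_arm", "kwargs": {
  "plan": [0,0,0,0,0,0,0,0,0,0,0,0,0,0,0,0,0,0,0,0,0,0,0,0,0,0,0,0,0,0],
  "claw": 0
}}

```text
clock: 14.05
eef_pos: [413.1, -326.5, 93.3]
eef_rot: [-3.141, -0.0, 1.518]
wrist_force: [0.6, 0.6, 1.0]
finger_gap: 23.7
finger_force: 0.0
```

Run:
```python
from h import *
c=get_calibration('wrist');im,d=camera('wrist');save('w5.png',im)
```

```text
(no output)
```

View pics/w5.png

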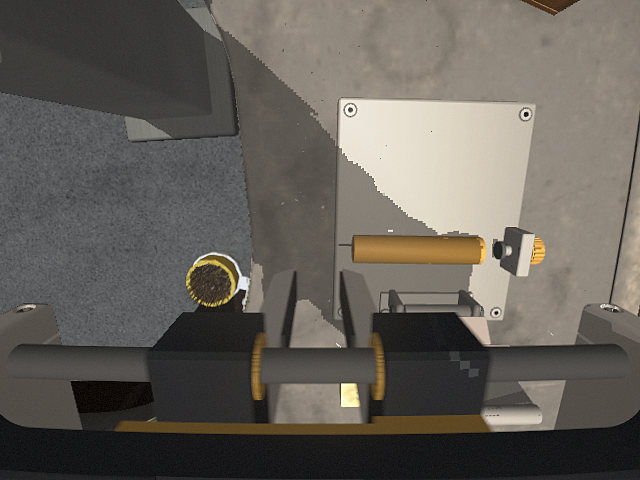

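The bar (columns 353–485, rows 235–263) now lies over the line, which shows at (345,245). The stop nose is at (497,249). Now I measure the offset and the near end.

Run:
```python
from h import *
c=get_calibration('wrist');im=cv2.imread('pics/w5.png')
hsv=cv2.cvtColor(im,cv2.COLOR_BGR2HSV);m=cv2.inRange(hsv,(8,110,60),(32,255,255))
W=lambda u,v,z:onz(c,u,v,z)[:2].round(1)
J=lambda u,v,z:(RJ.T@(onz(c,u,v,z)[:2]-O)).round(1)
g=cv2.cvtColor(im,cv2.COLOR_BGR2GRAY).astype(int)
for u in(343,347):
    v=238+g[238:255,u].argmin();print('line',u,v,J(u,v,12))
for u in(360,390,420,450,470):
    vs=np.nonzero(m[220:280,u])[0]+220;print('bar',u,vs.min(),vs.max(),J(u,(vs.min()+vs.max())/2,23))
print('near end',J(353,249,23),W(353,249,23),'far',J(484,250,23),'nose',J(494,249,23))
```

```text
line 343 245 [-68.4   0.8]
line 347 245 [-65.1   0.9]
bar 360 235 262 [-56.    1.1]
bar 390 236 262 [-32.6   0.9]
bar 420 236 263 [-9.   0.8]
bar 450 237 263 [14.7  0.6]
bar 470 237 263 [30.7  0.7]
near end [-61.4   0.7] [ 441.8 -327.7] far [41.9  0.8] nose [49.8  1.7]
```

{"fn": "jog_arm", "kwargs": {
  "plan": [0,0,0,0,0,0,0,0,-0.04,0,0,0,0,0,-0.07,0,0,0,0,0,-0.073,0,0,0,0,0,-0.073,0,0,0,0.004,0,-0.073,0,0,0,0.008,-0.0005,-0.073,0,0,0,0.011,-0.0005,-0.073,0,0,0,0.014,-0.001,-0.073,0,0,0,0.016,-0.001,-0.073,0,0,0,0.018,-0.001,-0.073,0,0,0,0.019,-0.001,-0.073,0,0,0,0.02,-0.001,-0.073,0,0,0,0.021,-0.001,-0.073,0,0,0,0.022,-0.0015,-0.073,0,0,0,0.022,-0.0015,-0.073,0,0,0],
  "claw": 0
}}

```text
clock: 15.7
eef_pos: [435.2, -328.1, 20.4]
eef_rot: [3.141, -0.0, 1.518]
wrist_force: [-1.6, -0.4, 1.5]
finger_gap: 0.3
finger_force: 1.0
```

{"fn": "jog_arm", "kwargs": {
  "plan": [0.001,0,0,0,0,0,0.002,0,0,0,0,0,0.003,0,0,0,0,0,0.004,0,0,0,0,0,0.004,0,0,0,0,0]
}}

```text
clock: 16.2
eef_pos: [439.2, -328.1, 20.4]
eef_rot: [3.141, 0.0, 1.518]
wrist_force: [-0.8, -0.7, 1.3]
finger_gap: 0.4
finger_force: 0.7
```

```bash
cat > meas.py <<'E'
from h import *
import sys
c=get_calibration('wrist');im,d=camera('wrist');save(sys.argv[1],im);s=manip.read_state();print(s['eef_pos'],s['wrist_force'])
hsv=cv2.cvtColor(im,cv2.COLOR_RGB2HSV);m=cv2.inRange(hsv,(8,110,60),(32,255,255))
# bar extent and the gap to the nose along the bar axis
ax=[np.array([*(RJ@np.array([x,y])+O),z]) for x,y,z in [(-50,.8,30),(50,.8,23)]]
A=att(c)
def proj(p):
    q=A.T@(p-np.array(c["origin"]));q=q[:2]/q[2];q=q*(1+c["k1"]*(q@q));return q*[c["fx"],c["fy"]]+[c["cx"],c["cy"]]
for p in ax: print(proj(p).round(1))
u,v=proj(ax[1]);u,v=int(u),int(v)
print(im[v-4,u-20:u+16].tolist())
E
python3 meas.py w6.png
```

```text
[ 439.19235876 -328.07289209   20.43716806] [-0.07002663  0.61347417  0.29603402]
[340.8 288.9]
[513.5 285. ]
[[149, 109, 54], [147, 110, 54], [146, 108, 51], [147, 109, 53], [147, 111, 54], [151, 112, 59], [147, 109, 54], [145, 108, 51], [149, 110, 56], [148, 110, 55], [147, 107, 53], [145, 104, 51], [146, 107, 49], [147, 108, 54], [146, 105, 53], [147, 108, 53], [145, 107, 51], [148, 110, 56], [148, 110, 58], [147, 109, 55], [146, 109, 52], [148, 108, 53], [146, 108, 54], [147, 110, 55], [146, 109, 55], [146, 107, 54], [145, 108, 53], [135, 98, 47], [200, 144, 69], [246, 188, 88], [224, 163, 79], [114, 84, 48], [42, 50, 57], [100, 100, 97], [63, 63, 62], [47, 49, 45]]
```

{"fn": "jog_arm", "kwargs": {
  "plan": [0.001,0,0,0,0,0,0.002,0,0,0,0,0,0.002,0,0,0,0,0]
}}

```text
clock: 16.55
eef_pos: [441.1, -328.1, 20.4]
eef_rot: [3.141, -0.0, 1.518]
wrist_force: [-1.3, 0.1, 0.2]
finger_gap: 0.8
finger_force: 0.7
```

{"fn": "jog_arm", "kwargs": {
  "plan": [0.001,0,0,0,0,0,0.0015,0,0,0,0,0,0.0015,0,0,0,0,0]
}}

```text
clock: 16.85
eef_pos: [442.4, -328.1, 20.4]
eef_rot: [-3.141, -0.0, 1.518]
wrist_force: [-4.5, 0.2, 1.4]
finger_gap: 0.4
finger_force: 2.1
```

{"fn": "jog_arm", "kwargs": {
  "plan": [0.001,0,0,0,0,0,0.001,0,0,0,0,0,0.001,0,0,0,0,0]
}}

```text
clock: 17.15
eef_pos: [442.5, -328.0, 20.3]
eef_rot: [-3.139, -0.001, 1.518]
wrist_force: [-10.3, 0.3, 4.9]
finger_gap: 0.2
finger_force: 5.7
```

```bash
python3 meas.py w7.png | head -1; python3 -c "
import cv2;im=cv2.imread('pics/w7.png')[230:350,300:580];cv2.imwrite('pics/w7c.png',cv2.resize(im,None,fx=2.8,fy=2.8,interpolation=cv2.INTER_CUBIC))"
```

```text
[ 442.46321329 -328.04197785   20.34214317] [-11.23845323   0.22647535   4.65458062]
```

View pics/w7c.png

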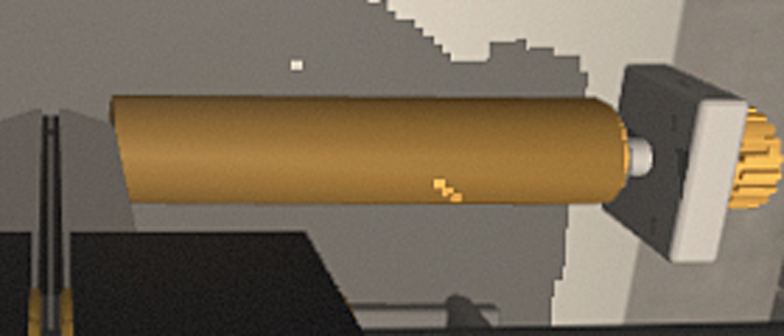

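The picture shows the bar's far end touching the stop nose, and the force has risen to 11 N, so the bar is butted. I back off, rise, and go over behind the clamp arm.

{"fn": "jog_arm", "kwargs": {
  "plan": [-0.003,0,0,0,0,0,-0.01,0,0,0,0,0,-0.01,0,0.05,0,0,0,-0.01,0,0.1,0,0,0,-0.01,0,0.15,0,0,0,-0.01,0,0.16,0,0,0,0.02,-0.04,0.16,0,0,0,0.04,-0.08,0.16,0,0,0,0.055,-0.115,0.16,0,0,0,0.055,-0.115,0.16,0,0,0,0.055,-0.115,0.16,0,0,0,0.055,-0.115,0.125,0,0,0,0.055,-0.115,0.1,0,0,0,0.055,-0.115,0.098,0,0,0,0.055,-0.115,0.098,0,0,0]
}}

```text
clock: 18.7
eef_pos: [498.5, -442.5, 119.2]
eef_rot: [3.141, 0.0, 1.519]
wrist_force: [0.8, 1.1, 0.4]
finger_gap: 0.3
finger_force: 0.0
```

Run:
```python
from h import *
im,d=camera('side');save('s2.png',im);cv2.imwrite('pics/s2c.png',cv2.resize(im[120:300,240:440],None,fx=3,fy=3,interpolation=cv2.INTER_CUBIC)[:,:,::-1])
```

```text
(no output)
```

View pics/s2c.png

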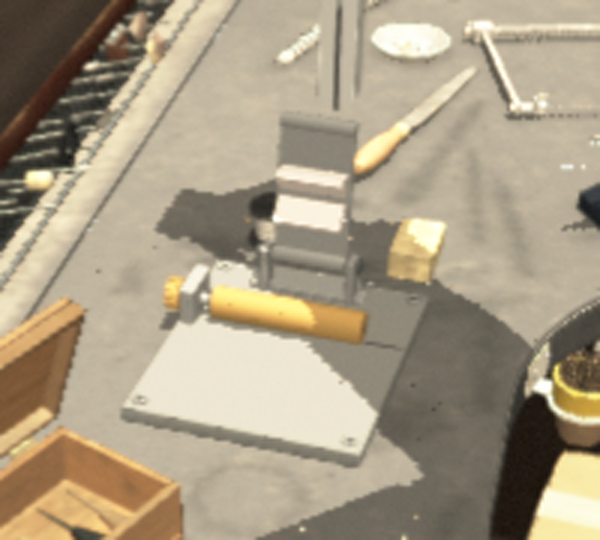

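The side picture shows the bar on the line against the stop, the fingers behind the upright arm, and the bystanders untouched.

{"fn": "jog_arm", "kwargs": {
  "plan": [0.001,0.015,0,0,0,0,0.002,0.025,0,0,0,0,0.002,0.03,0,0,0,0,0.002,0.035,0,0,0,0,0.003,0.04,0,0,0,0,0.003,0.045,0,0,0,0,0.003,0.05,0,0,0,0,0.003,0.055,0,0,0,0,0.004,0.06,0,0,0,0,0.004,0.065,0,0,0,0,0.004,0.065,0,0,0,0]
}}

```text
clock: 19.85
eef_pos: [502.5, -377.3, 118.3]
eef_rot: [-3.141, -0.001, 1.519]
wrist_force: [0.3, 0.9, -0.2]
finger_gap: 0.6
finger_force: 0.0
```

{"fn": "jog_arm", "kwargs": {
  "plan": [0,0.005,-0.001,0,0,0,0.001,0.01,-0.003,0,0,0,0.001,0.015,-0.005,0,0,0,0.001,0.02,-0.007,0,0,0,0.001,0.025,-0.009,0,0,0,0.002,0.03,-0.011,0,0,0,0.002,0.034,-0.014,0,0,0,0.002,0.038,-0.017,0,0,0,0.002,0.043,-0.02,0,0,0,0.002,0.043,-0.02,0,0,0]
}}

```text
clock: 20.85
eef_pos: [504.3, -334.3, 97.8]
eef_rot: [-3.141, -0.001, 1.519]
wrist_force: [-0.9, -0.2, 0.4]
finger_gap: 0.4
finger_force: 0.0
```

{"fn": "jog_arm", "kwargs": {
  "plan": [0,0.004,-0.003,0,0,0,0,0.007,-0.007,0,0,0,0.001,0.011,-0.011,0,0,0,0.001,0.014,-0.015,0,0,0,0.001,0.017,-0.019,0,0,0,0.001,0.02,-0.024,0,0,0,0.001,0.022,-0.029,0,0,0,0.001,0.022,-0.029,0,0,0]
}}

```text
clock: 21.65
eef_pos: [505.3, -312.5, 68.6]
eef_rot: [-3.141, -0.001, 1.518]
wrist_force: [-0.8, -1.5, -0.7]
finger_gap: 0.6
finger_force: 0.0
```

Run:
```python
from h import *
im,d=camera('side');cv2.imwrite('pics/s3c.png',cv2.resize(im[120:300,240:440],None,fx=3,fy=3,interpolation=cv2.INTER_CUBIC)[:,:,::-1])
```

```text
(no output)
```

View pics/s3c.png

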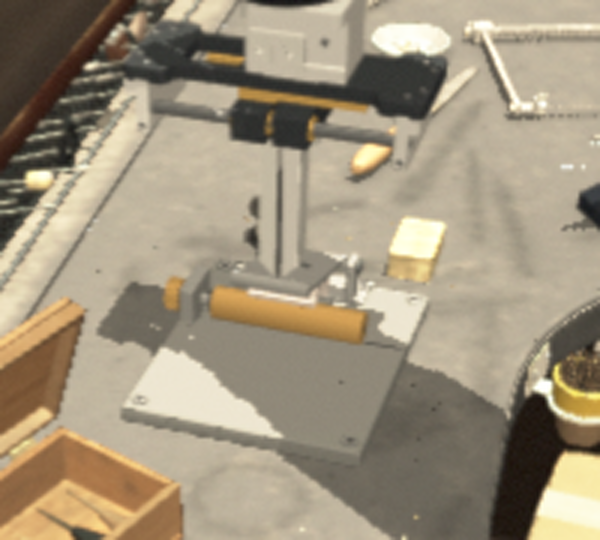

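The side picture shows the arm nearly down over the bar and the bar still butted. Next I lift, shift to the tab, and press.

{"fn": "jog_arm", "kwargs": {
  "plan": [0,0,0.012,0,0,0,0,0,0.025,0,0,0,0.001,0.012,0.025,0,0,0,0.001,0.025,0.025,0,0,0,0.001,0.025,0.02,0,0,0,0.001,0.025,0.013,0,0,0,0.001,0.025,0.008,0,0,0,0.001,0.025,0.004,0,0,0,0.001,0.025,0,0,0,0,0.001,0.026,-0.004,0,0,0,0.001,0.026,-0.008,0,0,0,0.001,0.026,-0.012,0,0,0,0.001,0.026,-0.015,0,0,0,0.001,0.026,-0.017,0,0,0,0.001,0.026,-0.017,0,0,0]
}}

```text
clock: 23.2
eef_pos: [506.4, -287.1, 52.2]
eef_rot: [-3.141, -0.0, 1.518]
wrist_force: [-0.5, -0.4, 1.0]
finger_gap: 0.4
finger_force: 0.0
```

{"fn": "jog_arm", "kwargs": {
  "plan": [0,0,-0.001,0,0,0,0,0,-0.002,0,0,0,0,0,-0.002,0,0,0]
}}

```text
clock: 23.5
eef_pos: [506.5, -287.1, 50.4]
eef_rot: [-3.142, -0.0, 1.518]
wrist_force: [0.2, -0.4, -0.4]
finger_gap: 0.5
finger_force: 0.1
```

{"fn": "jog_arm", "kwargs": {
  "plan": [0,0,-0.001,0,0,0,0,0,-0.002,0,0,0,0,0,-0.002,0,0,0]
}}

```text
clock: 23.8
eef_pos: [506.7, -287.1, 49.3]
eef_rot: [3.141, 0.0, 1.518]
wrist_force: [-3.3, 3.8, 9.9]
finger_gap: 0.3
finger_force: 5.2
```

{"fn": "jog_arm", "kwargs": {
  "plan": [0,0,-0.0005,0,0,0,0,0,-0.0005,0,0,0,0,0,-0.0005,0,0,0,0,0,-0.0005,0,0,0,0,0,-0.0005,0,0,0]
}}

```text
clock: 24.3
eef_pos: [506.7, -287.1, 49.2]
eef_rot: [3.141, 0.0, 1.518]
wrist_force: [-5.0, 4.4, 13.4]
finger_gap: 0.4
finger_force: 6.9
```

{"fn": "jog_arm", "kwargs": {
  "plan": [0,0,0.005,0,0,0,0,0,0.03,0,0,0,0,0,0.08,0,0,0,0,0.02,0.12,0,0,0,-0.03,0.06,0.15,0,0,0,-0.06,0.1,0.18,0,0,0,-0.09,0.14,0.2,0,0,0,-0.12,0.18,0.2,0,0,0,-0.12,0.18,0.2,0,0,0,-0.12,0.18,0.2,0,0,0]
}}

```text
clock: 25.3
eef_pos: [385.8, -105.9, 249.0]
eef_rot: [3.139, 0.001, 1.52]
wrist_force: [0.2, 0.2, -1.4]
finger_gap: 0.6
finger_force: 0.0
```

Run:
```python
from h import *
a,_=camera('side');b,_=camera('top')
f=lambda im:cv2.resize(im,(400,450),interpolation=cv2.INTER_CUBIC)
save('fin.png',np.hstack([f(a[170:305,260:380]),f(b[200:312,305:405+15])]))
c=get_calibration('top');d=camera('top')[1]
for u in (350,354,358,362,366,370,374,380,386,392,398):
    p=at(c,d,u,256);j=RJ.T@(p[:2]-O);print(u,j.round(1),p[2].round(1))
```

```text
350 [-6.1 45.1] 50.7
354 [-5.7 38. ] 46.9
358 [-5.4 31.1] 46.6
362 [-5.3 24.2] 47.9
366 [-5.  17.2] 46.7
370 [-4.7 10.2] 46.0
374 [-4.4  3. ] 43.8
380 [-4.3 -6.9] 48.9
386 [ -3.8 -17.7] 45.4
392 [ -3.4 -28.1] 45.0
398 [ -3.2 -38.2] 47.8
```

View pics/fin.png

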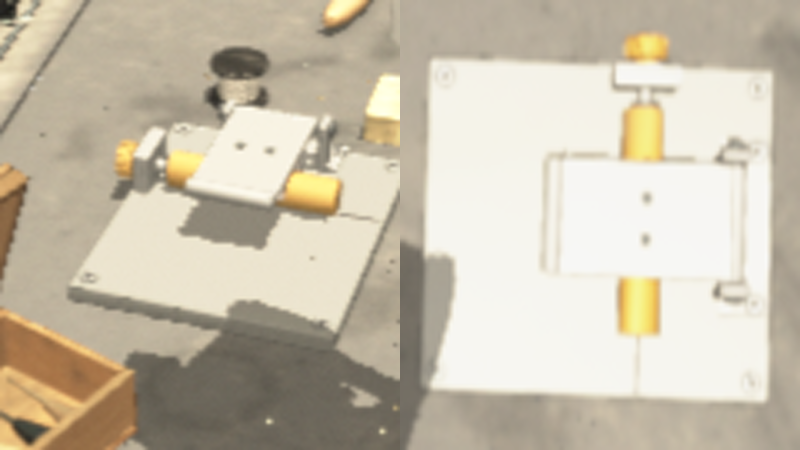

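The final views show the arm level (flat face at about z = 46 mm, nominal 45.5) with the saddle on the bar. The bar's far end is at the stop nose (top row ~226.5), it lies along the line, and the bystanders are unmoved.

```bash
python3 -c "
from cell import manip
print(manip.sign_off())"
```

```text
the job is handed in; nothing more can be done
None
```

The job is handed in at about 25 s: the bar was rolled onto the scribed line, butted against the end stop and clamped with the saddle seated. The bystanders were left where they were.

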